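# Turn the tile carousel to bring the green tile to the pointer

### The job

Turn the four-armed tile carousel by pushing on one of its spokes with a finger, until the dish with the green hexagonal tile stands lined up with the red pointer. Do not touch or lift the tiles or the white disc: they must ride along in their dishes. Leave the wheel at rest and take the hand away.

Things in the scene. Friction and masses are not known exactly. Their poses are not given: they have to be found in the camera images.
- carousel_foot: Grey steel foot, fixed, turned differently each time. Round flange of radius 60 mm, at most 10 mm high beyond 36 mm from the centre. Along its own -x axis a strip, 26 mm wide and 6 mm high, runs out to 205 mm. Origin on the bench, on the wheel's axis; z up.
- pointer_tip (a point): Tip of the red cone on a steel post at the end of the foot's strip. It points at the wheel's axis from 168 mm out, 42 mm up; the post is 195 mm out, the top of the red part 53 mm up.
- wheel: Four-armed wheel that turns freely both ways about the upright axis through its origin (at bench height, z up). Friction of about 0.15 N m (2.5 N in the middle of a spoke) holds it where it is left; no springs or clicks. Pale aluminium hub, radius 30 mm, top 49 mm up. Four like spokes along its own +x, +y, -x and -y axes, each with a dish at its end.
- spoke_middle (a point): Middle of the bare part of the spoke along the wheel's +x axis, 60 mm from the axis, 30 mm up. The spokes are pale aluminium bars 14 mm wide, from 24 to 36 mm above the bench, bare from 30 to 88 mm from the axis; between and below them is open space down to the foot.
- dish (a point): Centre of the cork floor, 36 mm up, of the dish on the wheel's +x spoke, 125 mm from the axis. All four dishes are black and round, outer radius 37 mm, inner 34 mm, rim 42 mm up.
- pointer_place (a point): The point that the red pointer names: on the foot's -x axis, 125 mm from the wheel's axis, 37 mm up. The dish at the pointer has its centre here.
- green_tile: Green glazed hexagonal tile, 58 x 52 x 7 mm, 30 g, lying loose in one of the four dishes (which one varies), top 43 mm up; origin at the centre of its underside.
- blue_tile_a: Blue round tile, 52 mm across, 7 mm thick, loose in another dish; origin at the centre of its underside.
- blue_tile_b: A second blue round tile, 52 mm across, 7 mm thick, loose in another dish; origin at the centre of its underside.
- white_disc: White disc, 24 mm across, 9 mm high, loose in the remaining dish; origin at the centre of its underside.
There are look-alikes about, which are no part of the job. What is shaped like the blue_tile_a but orange is not meant. Several things have the shape of the blue_tile_b; the one meant has the colours described above.

How it is judged:
On the way, in this order (a step that is already met when the one before it is completed fails the run):
1. the fingers push the wheel while the green tile is not yet at the pointer (contact force between the fingers and wheel above 0.2 N and horizontal distance between green_tile and pointer_place above 0.02 m).
2. the green tile stands at the pointer (horizontal distance between green_tile and pointer_place below 0.012 m), for 0.2 s.
At the end, for the whole second after the job is handed in: The green tile's centre is within 12 mm (horizontally) of the place at the red pointer, the wheel is at rest (under 0.05 rad/s), and all three tiles and the white disc still lie in their dishes (tile centres 100 to 150 mm, disc centre 95 to 155 mm from the wheel's axis, undersides below 45 mm) (horizontal distance between green_tile and pointer_place below 0.012 m and angular speed of wheel below 0.05 rad/s and horizontal distance between green_tile and wheel between 0.1 and 0.15 m and height (world z) of each of green_tile, blue_tile_a, blue_tile_b, white_disc below 0.045 m and horizontal distance between blue_tile_a and wheel between 0.1 and 0.15 m and horizontal distance between blue_tile_b and wheel between 0.1 and 0.15 m and horizontal distance between white_disc and wheel between 0.095 and 0.155 m); the robot touches nothing.
It fails at once if the robot touches a tile or the white disc (more than 0.5 N) (contact force between any of the fingers, the arm and green_tile above 0.5 N or contact force between any of the fingers, the arm and blue_tile_a above 0.5 N or contact force between any of the fingers, the arm and blue_tile_b above 0.5 N or contact force between any of the fingers, the arm and white_disc above 0.5 N).
It fails at once if a tile or the white disc is lifted or leaves its dish (not (horizontal distance between green_tile and wheel above 0.1 m) or not (horizontal distance between green_tile and wheel below 0.15 m) or not (height (world z) of green_tile below 0.045 m) or not (horizontal distance between blue_tile_a and wheel above 0.1 m) or not (horizontal distance between blue_tile_a and wheel below 0.15 m) or not (height (world z) of blue_tile_a below 0.045 m) or not (horizontal distance between blue_tile_b and wheel above 0.1 m) or not (horizontal distance between blue_tile_b and wheel below 0.15 m) or not (height (world z) of blue_tile_b below 0.045 m) or not (height (world z) of white_disc below 0.045 m) or not (horizontal distance between white_disc and wheel above 0.095 m) or not (horizontal distance between white_disc and wheel below 0.155 m)).
It also fails if it takes over 48 s, if anything falls off the work surface, if the arm or the gripper's body presses on something with over 40 N, if the wrist force passes 120 N, or if a joint passes its speed limit or range.

### The arm

A 6-joint arm with a two-finger parallel gripper is mounted at the origin on a cart in front of the work surface, level with it; the furniture and walls round the work are solid. World frame = base frame: x ahead of the robot, y to its left, z up, the work surface at z = 0. Lengths are in m, angles in rad, forces in N, time in s.
With the tool pointing down it reaches from about 0.375 to 0.975 m from the base axis. Payload 3.8 kg.
Tool frame: the origin (TCP) lies midway between the tips of the shut fingers; the grasp point (between the pads) lies 19 mm behind it; z points along the fingers, y is the line along which they close (so a half turn about z gives the same grasp; the last joint's range is limited). The gripper opens to 85 mm and grips with 20 to 120 N. Pads are 22 mm wide; open, the fingers measure 114 mm over their backs; the gripper's body (76 mm by 85 mm) begins 54 mm behind the grasp point. The pads swing forward as they close: fully open they stand 13 mm farther back than shut.
Start: joints at [-1.316, 0.264, 1.604, -0, 1.274, -0.037], TCP at [0.194, -0.646, 0.231] pointing down, gripper open.
Joint ranges: [-2.63, 2.63], [-0.94, 2.18], [0.31, 2.57], [-1.31, 4.45], [0, 2.66], [-2.55, 2.55]. Speed limits (rad/s): [2.57, 2.57, 3.14, 3.14, 3.14, 3.14].

### API

Orientations are given as a rotation vector (axis times angle).
In Python, from workcell import read_state, vision, ticket gives the robot as it stands. The module is installed in compiled form; this text tells all that it offers.
- The arm moves only by the tool jog_arm, never from a script. Its arguments are lists of equal length, an entry for each row: "turn": the turn, a rotation vector about the tool's x, y, z in rad, a list of three; "delta_pos": the shift along the tool's x, y, z in m, a list of three; "gripper": the finger opening in m, from 0 to 0.0854. In form: {"turn": [[rx, ry, rz], ...], "delta_pos": [[dx, dy, dz], ...], "gripper": [gripper, ...]}. A call has 1 to 20 rows; each row shifts and turns the commanded pose from where the row before left it, along the tool's axes as they then stand; what a row does not reach is not made up. A row lasts 1/12 s, in which the tool goes at most 41.7 mm and 7.16 degrees, less where a joint would pass 70% of its speed; a pose out of reach is approached as far as the arm can. A call with a gripper value outside its range is refused whole. The fingers move at their own pace and stop on an object; "grip_force" is the grip in N (left out, the last holds). Time passes only in rows, so rows that do not move let the fingers close. It gives the time, the measured TCP pose, the force, the opening and the grip force at its end, in the units of the state.
- read_state(): the state, without advancing time (a new reading comes with each control period).
- vision.read_camera(name): name is "scene" or "side" or "wrist"; returns the picture (400x640x3 uint8, red, green, blue); there is no depth.
- vision.calibration(name): a dict with "vfov" (degrees; the focal length in pixels is half the picture's height over the tangent of half this angle, whatever the lens; pixels are square), "cx", "cy" (the principal point, pixels), "R" (3x3) and "t" (3): a world point X has camera coordinates R X + t; the wrist camera has in their place "mount" (4x4, takes a point from camera to tool coordinates, whose origin is the TCP and whose axes are the flange's). Camera axes: x right, y down, z forward; pixel columns grow to the right and rows downward; lengths in m; the calibration is good to about 2 mm. The wrist camera is an equidistant fisheye: a pixel r from the principal point sees the ray r / f radians off the axis. A picture is of the moment at which its call begins: read the wrist's pose just before it. calibration takes no time and is no camera call.
- ticket.finish_job(): hands the job in; it is judged then, once.
The state is a dict: "time": time; "q": joint angles; "joint_vel": joint speeds; "joint_torque": joint torques, N m; "tool_pos": TCP position; "tcp_rot": TCP orientation; "wrist_force": force on the tool from outside, world axes, zero at the start; "torque": the same for the moment, N m; "width": opening from 0.0 (shut) to 1.0 (fully open); "grip_force": force on a finger pad.
Only numpy, scipy, OpenCV 4.12 (cv2) and the standard library are available. Lean on these libraries where they do the work, as an engineer would, in place of code of your own. Each camera call takes 0.05 s, during which the arm holds its last target. There are 200 camera calls.

## Working session

There is one attempt and no reset: what is moved stays moved. The work goes in short steps, Python scripts to look and compute and a tool call to move; the robot and the scene stay as the last step left them, time stands still between calls to the robot, and variables do not carry over. Pictures are saved under pics/ and viewed, at most 10 in all, crops included, and the job is handed in when it is done.

Besides the shell and the picture viewer there is one more tool, called after ">>>" by a JSON object that holds its "method" and its "body", one argument or row to a line. jog_arm: Moves the arm, as the interface text tells. Its arguments: {"type":"object","properties":{"turn":{"type":"array","items":{"type":"array","items":{"type":"number"}}},"delta_pos":{"type":"array","items":{"type":"array","items":{"type":"number"}}},"gripper":{"type":"array","items":{"type":"number"}},"grip_force":{"type":"number"}},"required":["turn","delta_pos","gripper"]}

```bash
mkdir -p pics
python3 - <<'E'
from workcell import read_state, vision
import cv2
s=read_state(); print(s)
for n in ("scene","side"):
    c=vision.calibration(n); print(n,c)
    cv2.imwrite(f"pics/{n}0.png",vision.read_camera(n)[:,:,::-1])
print(vision.calibration("wrist"))
E
```

```text
{'time': 0.0, 'q': array([-1.31588972e+00,  2.64751400e-01,  1.60540887e+00, -4.71414061e-05,
        1.27370181e+00, -3.69205220e-02]), 'joint_vel': array([ 7.65375598e-04,  2.69228384e-03, -8.07355972e-06, -1.44619086e-04,
       -3.73314874e-04, -1.33669408e-03]), 'joint_torque': array([-1.67031849e-03, -5.15101790e+01, -3.67310286e+01, -1.15591329e-04,
        1.25000239e-02,  4.47764705e-06]), 'tool_pos': array([ 0.19397992, -0.64574358,  0.22994439]), 'tcp_rot': array([-3.10597816e+00, -4.56470299e-01,  4.57802221e-04]), 'wrist_force': array([0.68385248, 0.14039927, 0.15923048]), 'torque': array([-0.00932197,  0.03842676,  0.02816625]), 'grip_force': 0.0, 'width': 1.0009911365618063}
scene {'vfov': 51.110132239530486, 'cx': 313.5012187074801, 'cy': 198.43515053843345, 'R': array([[ 0.63375302, -0.77317393, -0.023647  ],
       [-0.47409688, -0.3640879 , -0.80166835],
       [ 0.61121949,  0.51927071, -0.59730116]]), 't': array([-0.50226025,  0.26599079,  0.62729766])}
side {'vfov': 50.569018683103, 'cx': 325.8646314477414, 'cy': 203.53477225590734, 'R': array([[ 0.99529201, -0.09596575, -0.01357898],
       [-0.06337972, -0.53843338, -0.8402812 ],
       [ 0.07332684,  0.8371858 , -0.54198073]]), 't': array([-0.5731591 ,  0.00782391,  0.98636444])}
{'vfov': 65.70646984690485, 'cx': 318.16539467092406, 'cy': 200.0635631829326, 'mount': array([[-3.93687226e-04, -9.45397079e-01, -3.25920556e-01,
         8.47823379e-02],
       [ 9.99999921e-01, -3.91783409e-04, -7.14784726e-05,
         6.74903772e-04],
       [-6.01147274e-05, -3.25920558e-01,  9.45397158e-01,
        -1.42740862e-01],
       [ 0.00000000e+00,  0.00000000e+00,  0.00000000e+00,
         1.00000000e+00]])}
```

View pics/scene0.png

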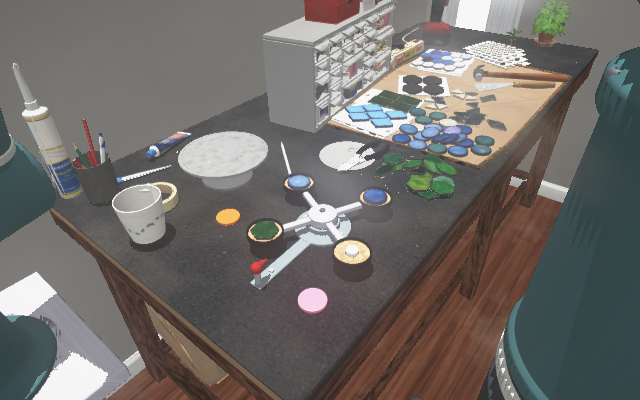

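View pics/side0.png

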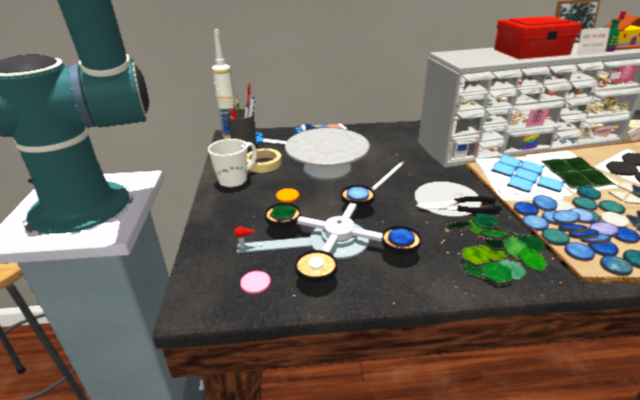

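Scene view: the hub is at about (322,214), the green dish at (266,231), the white disc at (352,251), blues at (299,183) and (375,197), and the red cone at (260,267). The side view shows the hub at about (340,228), green at (283,213) and the red cone at (243,232).

```bash
cat > h.py <<'E'
import numpy as np, cv2
from workcell import read_state, vision
from scipy.spatial.transform import Rotation as Ro
def ray(name,u,v,st=None):
    c=vision.calibration(name); f=200/np.tan(np.radians(c["vfov"])/2)
    p=np.array([u-c["cx"],v-c["cy"]])
    if name!="wrist":
        R=np.array(c["R"]); return -R.T@c["t"], R.T@np.r_[p/f,1]
    r=np.linalg.norm(p); th=r/f; d=np.r_[np.sin(th)*p/max(r,1e-9),np.cos(th)]
    M=np.array(c["mount"]); T=Ro.from_rotvec(st["tcp_rot"]).as_matrix()
    return T@M[:3,3]+st["tool_pos"], T@M[:3,:3]@d
def onz(name,uv,z,st=None):
    o,d=ray(name,*uv,st); return o+d*(z-o[2])/d[2]
def blobs(im,lo,hi,amin=30):
    m=cv2.inRange(cv2.cvtColor(im,cv2.COLOR_RGB2HSV),lo,hi)
    n,l,s,c=cv2.connectedComponentsWithStats(m)
    return [(c[i].round(1),s[i]) for i in range(1,n) if s[i][4]>=amin],l
E
python3 - <<'E'
from h import *
hub={"scene":(322,213),"side":(340,227.5)}
win={"scene":(235,160,400,290),"side":(230,175,430,290)}
for n in hub:
    im=cv2.imread(f"pics/{n}0.png")[:,:,::-1].copy(); print(n,"hub",onz(n,hub[n],.049).round(4))
    for nm,lo,hi,z in (("green",(40,80,20),(90,255,255),.043),("blue",(95,90,60),(125,255,255),.043),("red",(0,170,80),(6,255,255),.042),("cork",(12,40,120),(28,160,255),.036),("redb",(174,150,80),(180,255,255),.042)):
        for c,s in blobs(im,lo,hi,20)[0]:
            x0,y0,x1,y1=win[n]
            if x0<c[0]<x1 and y0<c[1]<y1: print(nm,c,s,onz(n,c,z).round(4))
E
```

```text
scene hub [ 0.5728 -0.2037  0.049 ]
green [398.4 166.6] [395 163   7   7  30] [ 0.8254 -0.233   0.043 ]
green [263.1 223.6] [257 222  12   5  30] [ 0.481  -0.1274  0.043 ]
green [270.2 232.1] [266 229   8   7  25] [ 0.4712 -0.1564  0.043 ]
blue [291.7 183.7] [288 180  11   7  21] [ 0.6194 -0.0799  0.043 ]
blue [375.3 195. ] [365 189  21  13 211] [ 0.6968 -0.2512  0.043 ]
cork [286.8 183.5] [284 177   7  12  30] [ 0.6206 -0.0634  0.036 ]
cork [310.7 182.4] [308 177   6  11  23] [ 0.657  -0.1039  0.036 ]
cork [362.  197.1] [360 192   7  12  30] [ 0.6812 -0.2279  0.036 ]
cork [386.8 199.1] [380 192  11  14  43] [ 0.7075 -0.2739  0.036 ]
cork [264.8 233.5] [248 222  34  20 135] [ 0.4671 -0.1449  0.036 ]
cork [351.5 251.9] [334 240  36  24 528] [ 0.5289 -0.3076  0.036 ]
side hub [ 0.5832 -0.2169  0.049 ]
green [282.7 211.2] [271 204  25  16 289] [ 0.4728 -0.1379  0.043 ]
blue [357.4 192. ] [348 186  20  13 203] [ 0.6393 -0.0801  0.043 ]
blue [401.1 236.1] [389 228  25  17 347] [ 0.6962 -0.2495  0.043 ]
red [242.3 231.2] [235 226  19  11 135] [ 0.3934 -0.1977  0.042 ]
cork [344.8 194.3] [342 190   7  10  36] [ 0.6117 -0.0752  0.036 ]
cork [370.1 194.8] [367 190   7  10  40] [ 0.6675 -0.084   0.036 ]
cork [270.2 215.1] [266 208  11  14  70] [ 0.4463 -0.139   0.036 ]
cork [295.6 214.2] [292 210   8   9  41] [ 0.4991 -0.1418  0.036 ]
cork [387.5 238.6] [383 230  13  17  76] [ 0.6713 -0.2454  0.036 ]
cork [413.7 241.9] [403 233  17  16  86] [ 0.7182 -0.261   0.036 ]
cork [315.8 264.8] [297 252  39  25 608] [ 0.529  -0.3055  0.036 ]
```

>>> {"method": "jog_arm", "body": {
  "turn": [
    [0,0,0],
    [0,0,0],
    [0,0,0],
    [0,0,0],
    [0,0,0],
    [0,0,0],
    [0,0,0],
    [0,0,0],
    [0,0,0],
    [0,0,0],
    [0,0,0],
    [0,0,0],
    [0,0,0],
    [0,0,0],
    [0,0,0],
    [0,0,0],
    [0,0,0],
    [0,0,0],
    [0,0,0],
    [0,0,0]
  ],
  "delta_pos": [
    [0.0262,-0.0128,0],
    [0.0262,-0.0128,0],
    [0.0262,-0.0128,0],
    [0.0262,-0.0128,0],
    [0.0262,-0.0128,0],
    [0.0262,-0.0128,0],
    [0.0262,-0.0128,0],
    [0.0262,-0.0128,0],
    [0.0262,-0.0128,0],
    [0.0262,-0.0128,0],
    [0.0262,-0.0128,0],
    [0.0262,-0.0128,0],
    [0.0262,-0.0128,0],
    [0.0262,-0.0128,0],
    [0.0262,-0.0128,0],
    [0.0262,-0.0128,0],
    [0.0262,-0.0128,0],
    [0.0262,-0.0128,0],
    [0.0262,-0.0128,0],
    [0.0262,-0.0128,0]
  ],
  "gripper": [0,0,0,0,0,0,0,0,0,0,0,0,0,0,0,0,0,0,0,0]
}}

```text
time: 1.77
tool_pos: [0.6229, -0.2493, 0.2306]
tcp_rot: [-3.108, -0.457, 0.002]
wrist_force: [1.1, -0.1, 0.6]
width: 0.004
grip_force: 0.0
```

>>> {"method": "jog_arm", "body": {
  "turn": [
    [0,0,0.1],
    [0,0,0.1],
    [0,0,0.1],
    [0,0,0.1],
    [0,0,0.1],
    [0,0,0.1],
    [0,0,0.1],
    [0,0,0.05],
    [0,0,0],
    [0,0,0]
  ],
  "delta_pos": [
    [0,0,0],
    [0,0,0],
    [0,0,0],
    [0,0,0],
    [0,0,0],
    [0,0,0],
    [0,0,0],
    [0,0,0],
    [0,0,0],
    [0,0,0]
  ],
  "gripper": [0,0,0,0,0,0,0,0,0,0]
}}

```text
time: 2.6
tool_pos: [0.6221, -0.2504, 0.2306]
tcp_rot: [-3.06, 0.711, 0.002]
wrist_force: [-0.1, -0.2, -0.0]
width: 0.001
grip_force: 0.0
```

Run:
```python
from h import *
s=read_state(); im=vision.read_camera("wrist"); cv2.imwrite("pics/w1.png",im[:,:,::-1])
import pickle; pickle.dump(s,open("w1.pkl","wb"))
print(s["tool_pos"],s["q"],Ro.from_rotvec(s["tcp_rot"]).as_matrix()[:,0])
for nm,lo,hi,z in (("green",(40,80,20),(90,255,255),.043),("blue",(95,90,60),(125,255,255),.043),("red",(0,170,80),(6,255,255),.042),("cork",(12,40,120),(28,160,255),.036)):
    for c,b in blobs(im,lo,hi,80)[0]: print(nm,c,b,onz("wrist",c,z,s).round(4))
```

```text
[ 0.62206134 -0.25040214  0.23064917] [-4.19815557e-01  2.56707039e-01  1.61411233e+00 -3.31262364e-05
  1.27187506e+00  1.60756598e+00] [ 0.89756701 -0.44087669 -0.00109987]
green [167.1   9.5] [152   0  35  24 655] [ 0.8759 -0.1849  0.043 ]
green [194.   30.1] [ 170    0   44   59 1444] [ 0.8326 -0.2025  0.043 ]
green [262.3   8.4] [242   0  45  20 455] [ 0.8136 -0.279   0.043 ]
green [295.6   5.3] [283   0  27  14 237] [ 0.7996 -0.3114  0.043 ]
green [565.1 388.4] [558 381  16  19 161] [-0.1599 -0.5887  0.043 ]
blue [36.  18.8] [  14    0   63   42 1330] [1.0267 0.0073 0.043 ]
blue [288.5 113.1] [ 265   90   47   47 1718] [ 0.6971 -0.2524  0.043 ]
blue [191.7 220.8] [174 202  37  38 798] [ 0.6403 -0.0863  0.043 ]
blue [ 64.1 315. ] [ 44 284  38  54 266] [0.6017 0.3054 0.043 ]
blue [ 86.5 339. ] [ 81 333  12  13  81] [0.5379 0.2958 0.043 ]
cork [55.4 52.7] [ 30   0  78  87 752] [ 0.9503 -0.0038  0.036 ]
cork [ 6.9 21.9] [  0  12  15  24 160] [1.0941 0.0837 0.036 ]
cork [289.9 113.3] [ 258   83   62   61 1030] [ 0.6962 -0.2529  0.036 ]
cork [198.8 215.6] [170 195  48  49 464] [ 0.6407 -0.095   0.036 ]
cork [394.5 219.7] [ 369  195   53   51 1678] [ 0.5308 -0.308   0.036 ]
cork [534.8 329. ] [ 489  296   83   63 1646] [ 0.1917 -0.4841  0.036 ]
cork [560.3 372.4] [ 501  332  106   68 1570] [-0.0557 -0.5651  0.036 ]
```

View pics/w1.png

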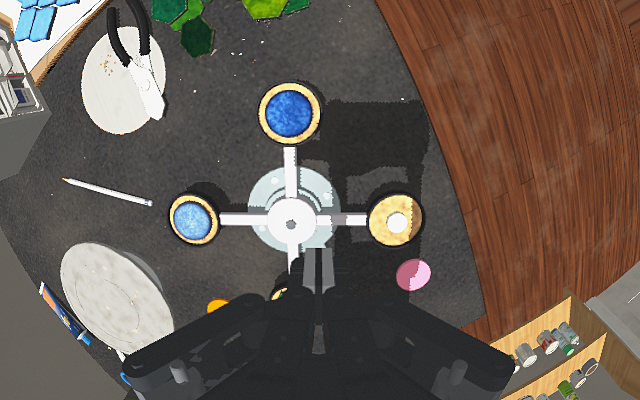

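The wrist view shows the hub at (291,224), blue spoke end at (289,113), white dish at (396,220). The finger tips hang over the gap between those two spokes, so I descend there.

>>> {"method": "jog_arm", "body": {
  "turn": [
    [0,0,0],
    [0,0,0],
    [0,0,0],
    [0,0,0],
    [0,0,0],
    [0,0,0],
    [0,0,0],
    [0,0,0],
    [0,0,0],
    [0,0,0]
  ],
  "delta_pos": [
    [0,0,0.017],
    [0,0,0.017],
    [0,0,0.017],
    [0,0,0.017],
    [0,0,0.017],
    [0,0,0.017],
    [0,0,0.017],
    [0,0,0.017],
    [0,0,0.005],
    [0,0,0]
  ],
  "gripper": [0,0,0,0,0,0,0,0,0,0]
}}

```text
time: 3.48
tool_pos: [0.6207, -0.2498, 0.0879]
tcp_rot: [-3.059, 0.712, 0.007]
wrist_force: [-0.2, 0.4, -0.8]
width: -0.001
grip_force: 0.0
```

Run:
```python
from h import *
s=read_state(); im=vision.read_camera("wrist"); cv2.imwrite("pics/w2.png",im[:,:,::-1])
print(s["tool_pos"])
for nm,lo,hi,z in (("green",(40,80,20),(90,255,255),.043),("blue",(95,90,60),(125,255,255),.043),("cork",(12,40,120),(28,160,255),.036)):
    for c,b in blobs(im,lo,hi,150)[0]: print(nm,c,b,onz("wrist",c,z,s).round(4))
im=vision.read_camera("side"); cv2.imwrite("pics/s2.png",cv2.resize(im[150:310,180:460],None,fx=2.8,fy=2.8,interpolation=cv2.INTER_CUBIC)[:,:,::-1])
```

```text
[ 0.62070569 -0.24982826  0.08787814]
green [130.3  16.6] [ 102    0   49   42 1329] [ 0.8114 -0.2034  0.043 ]
blue [266.1 122.5] [ 226   83   82   81 5104] [ 0.6974 -0.2525  0.043 ]
blue [134.7 283.6] [ 110  259   50   49 1246] [ 0.6403 -0.0872  0.043 ]
cork [272.  121.5] [ 217   71  103  103 2667] [ 0.6962 -0.2548  0.036 ]
cork [142.4 276.8] [106 249  64  63 574] [ 0.6407 -0.0932  0.036 ]
cork [436.2 281.3] [ 396  254   76   63 2558] [ 0.5338 -0.3116  0.036 ]
cork [553.2 339.8] [ 522  308   63   66 1349] [ 0.3596 -0.4279  0.036 ]
cork [589.  378.9] [549 348  73  52 882] [ 0.1578 -0.5208  0.036 ]
```

View pics/w2.png

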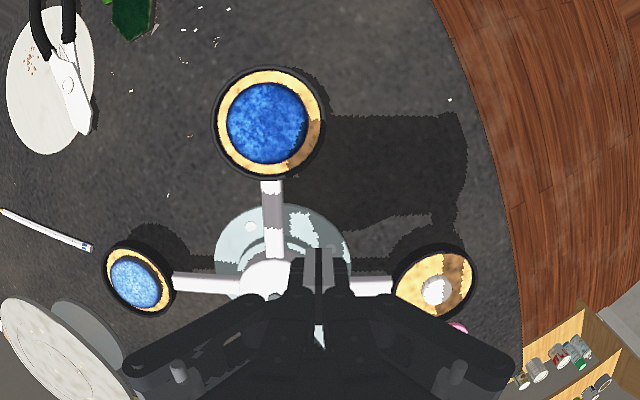

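View pics/s2.png

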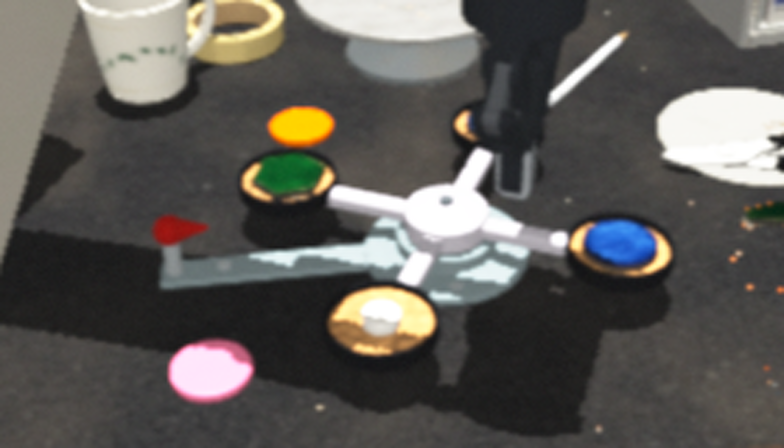

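Side crop: cone tip at crop (207,228), i.e. full (254,231); hub hole at crop (445,203). The finger hangs clear over the gap on the clockwise side of the dark-blue spoke.

Run:
```python
from h import *
from scipy.optimize import least_squares
tip=onz("side",(253.9,231.4),.042); h=onz("side",(338.9,222.5),.049)
im=cv2.imread("pics/scene0.png")[:,:,::-1].copy()
m=cv2.inRange(cv2.cvtColor(im,cv2.COLOR_RGB2HSV),(0,120,60),(8,255,255))|cv2.inRange(cv2.cvtColor(im,cv2.COLOR_RGB2HSV),(172,120,60),(180,255,255))
m[:250]=0;m[290:]=0;m[:,:240]=0;m[:,290:]=0
y,x=np.nonzero(m); i=np.argmax(x-0.9*y*1); print("scene red",x.min(),x.max(),y.min(),y.max(),(x[i],y[i]),[ (a,b) for a,b in zip(x,y) if a>=x.max()-1])
print("tip",tip,"hub",h, "d",np.linalg.norm((tip-h)[:2]))
for c in ((269,263),(270,262)): print(onz("scene",c,.042))
```

```text
scene red 250 266 259 273 (np.int64(266), np.int64(259)) [(np.int64(265), np.int64(259)), (np.int64(266), np.int64(259)), (np.int64(265), np.int64(260)), (np.int64(266), np.int64(260)), (np.int64(265), np.int64(261)), (np.int64(265), np.int64(262))]
tip [ 0.41603023 -0.20093479  0.042     ] hub [ 0.58308224 -0.20004578  0.049     ] d 0.16705437377750929
[ 0.41077748 -0.21191369  0.042     ]
[ 0.413659   -0.21159052  0.042     ]
```

>>> {"method": "jog_arm", "body": {
  "turn": [
    [0,0,0],
    [0,0,0],
    [0,0,0],
    [0,0,0],
    [0,0,0],
    [0,0,0],
    [0,0,0],
    [0,0,0]
  ],
  "delta_pos": [
    [0,0,0.01],
    [0,0,0.01],
    [0,0,0.01],
    [0,0,0.01],
    [0,0,0.01],
    [0,0,0.01],
    [0,0,0.007],
    [0,0,0]
  ],
  "gripper": [0,0,0,0,0,0,0,0]
}}

```text
time: 4.25
tool_pos: [0.6207, -0.2498, 0.0204]
tcp_rot: [-3.059, 0.713, 0.007]
wrist_force: [-0.4, 0.5, 0.6]
width: -0.003
grip_force: 0.0
```

>>> {"method": "jog_arm", "body": {
  "turn": [
    [0,0,0],
    [0,0,0],
    [0,0,0],
    [0,0,0],
    [0,0,0],
    [0,0,-0.0175],
    [0,0,-0.0175],
    [0,0,-0.0175],
    [0,0,-0.0175],
    [0,0,-0.0175],
    [0,0,-0.0175],
    [0,0,-0.0175],
    [0,0,-0.0175],
    [0,0,-0.0175],
    [0,0,-0.0175],
    [0,0,0]
  ],
  "delta_pos": [
    [0,-0.002,0],
    [0,-0.002,0],
    [0,-0.002,0],
    [0,-0.002,0],
    [0,-0.002,0],
    [0.0004,-0.001,0],
    [0.0004,-0.001,0],
    [0.0004,-0.001,0],
    [0.0004,-0.001,0],
    [0.0004,-0.001,0],
    [0.0004,-0.001,0],
    [0.0004,-0.001,0],
    [0.0004,-0.001,0],
    [0.0004,-0.001,0],
    [0.0004,-0.001,0],
    [0,0,0]
  ],
  "gripper": [0,0,0,0,0,0,0,0,0,0,0,0,0,0,0,0]
}}

```text
time: 5.58
tool_pos: [0.6345, -0.2335, 0.0233]
tcp_rot: [-3.11, 0.441, -0.001]
wrist_force: [-0.6, -1.0, -0.1]
width: 0.003
grip_force: 0.8
```

```bash
cat > m.py <<'E'
from h import *
s=read_state(); im=vision.read_camera("side"); print(s["tool_pos"],s["wrist_force"])
out=[]
for nm,lo,hi,z in (("green",(40,80,20),(90,255,255),.043),("blue",(95,90,60),(125,255,255),.043),("cork",(12,40,120),(28,160,255),.036)):
    for c,b in blobs(im,lo,hi,60)[0]:
        if 200<c[0]<430 and 180<c[1]<290:
            p=onz("side",c,z); a=np.degrees(np.arctan2(p[1]+.197,p[0]-.584))%360; print(nm,c,b[4],p.round(4),"ang",a.round(1))
import sys
cv2.imwrite(sys.argv[1],cv2.resize(im[150:310,180:460],None,fx=2.8,fy=2.8,interpolation=cv2.INTER_CUBIC)[:,:,::-1])
E
python3 m.py pics/s3.png
```

```text
[ 0.63450523 -0.23347746  0.02330137] [-0.61541638 -0.97708606 -0.14865689]
green [279.4 216. ] 292 [ 0.4659 -0.1549  0.043 ] ang 160.4
blue [348.7 191.4] 157 [ 0.6204 -0.0753  0.043 ] ang 73.3
blue [402.9 230. ] 317 [ 0.7044 -0.2308  0.043 ] ang 344.3
cork [414.8 235.7] 84 [ 0.7255 -0.2423  0.036 ] ang 342.2
cork [326.2 266.6] 602 [ 0.5468 -0.3123  0.036 ] ang 252.1
```

>>> {"method": "jog_arm", "body": {
  "turn": [
    [0,0,-0.0175],
    [0,0,-0.0175],
    [0,0,-0.0175],
    [0,0,-0.0175],
    [0,0,-0.0175],
    [0,0,-0.0175],
    [0,0,-0.0175],
    [0,0,-0.0175],
    [0,0,-0.0175],
    [0,0,-0.0175],
    [0,0,-0.0175],
    [0,0,-0.0175],
    [0,0,-0.0175],
    [0,0,-0.0175],
    [0,0,-0.0175],
    [0,0,0]
  ],
  "delta_pos": [
    [0.0004,-0.001,0.001],
    [0.0004,-0.001,0.001],
    [0.0004,-0.001,0.001],
    [0.0004,-0.001,0],
    [0.0004,-0.001,0],
    [0.0004,-0.001,0],
    [0.0004,-0.001,0],
    [0.0004,-0.001,0],
    [0.0004,-0.001,0],
    [0.0004,-0.001,0],
    [0.0004,-0.001,0],
    [0.0004,-0.001,0],
    [0.0004,-0.001,0],
    [0.0004,-0.001,0],
    [0.0004,-0.001,0],
    [0,0,0]
  ],
  "gripper": [0,0,0,0,0,0,0,0,0,0,0,0,0,0,0,0]
}}

```text
time: 6.97
tool_pos: [0.6424, -0.2195, 0.0201]
tcp_rot: [-3.141, 0.031, 0.001]
wrist_force: [0.3, -0.7, -0.9]
width: -0.003
grip_force: 0.7
```

```bash
python3 m.py pics/s4.png
```

```text
[ 0.64237225 -0.21948996  0.0201144 ] [ 0.32121694 -0.74905011 -0.87155439]
green [276.1 225.5] 302 [ 0.4592 -0.1875  0.043 ] ang 175.7
blue [334.  190.5] 169 [ 0.5883 -0.0675  0.043 ] ang 88.1
blue [401.6 220.5] 302 [ 0.7097 -0.1992  0.043 ] ang 359.0
cork [414.4 225.4] 63 [ 0.7338 -0.2091  0.036 ] ang 355.4
cork [344. 268.] 577 [ 0.5775 -0.3194  0.036 ] ang 267.0
```

View pics/s4.png

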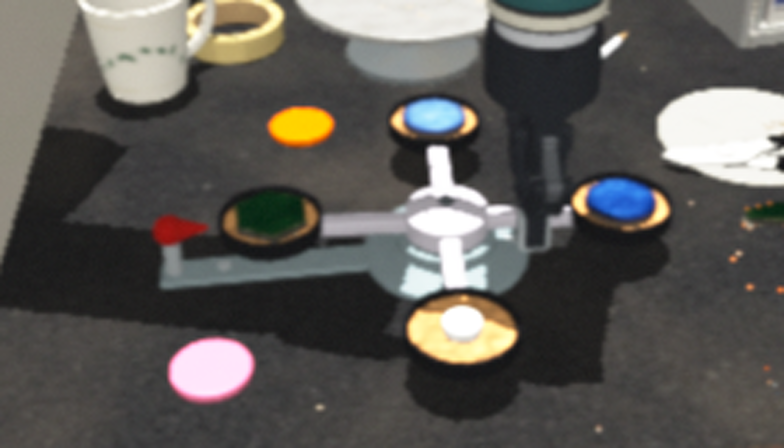

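Side crop: green dish centre at crop (270,218), cone tip at (207,228), finger against the dark-blue spoke at (535,240). A few degrees remain; I check the pointer's bearing from the strip edges.

Run:
```python
from h import *
for z,a,b in ((.006,(162,288),(375,265)),(.006,(182,263),(370,243)),(.042,(158,230),(207,228))):
    p,q=[onz("side",(180+u/2.8,150+v/2.8),z) for u,v in (a,b)]; d=p-q; print(p.round(4),q.round(4),np.degrees(np.arctan2(d[1],d[0]))%360)
```

```text
[ 0.382  -0.2189  0.006 ] [ 0.5317 -0.21    0.006 ] 183.39225128001883
[ 0.3941 -0.192   0.006 ] [ 0.53   -0.1838  0.006 ] 183.46223898881584
[ 0.3822 -0.1995  0.042 ] [ 0.4161 -0.201   0.042 ] 177.37980640389029
```

>>> {"method": "jog_arm", "body": {
  "turn": [
    [0,0,-0.0175],
    [0,0,-0.0175],
    [0,0,-0.0175],
    [0,0,-0.0175],
    [0,0,-0.0175],
    [0,0,-0.0175],
    [0,0,0],
    [0,0,0]
  ],
  "delta_pos": [
    [0.0004,-0.001,0],
    [0.0004,-0.001,0],
    [0.0004,-0.001,0],
    [0.0004,-0.001,0],
    [0.0004,-0.001,0],
    [0.0004,-0.001,0],
    [0,0,0],
    [0,0,0]
  ],
  "gripper": [0,0,0,0,0,0,0,0]
}}

```text
time: 7.68
tool_pos: [0.6451, -0.2136, 0.0205]
tcp_rot: [-3.138, -0.132, -0.001]
wrist_force: [-0.4, -1.2, -0.5]
width: -0.002
grip_force: 0.3
```

```bash
python3 m.py pics/s5.png
```

```text
[ 0.64509973 -0.21355207  0.02045453] [-0.37406114 -1.23200473 -0.467511  ]
green [276.1 229.3] 310 [ 0.4592 -0.2003  0.043 ] ang 181.5
blue [328.7 190.8] 171 [ 0.5763 -0.0674  0.043 ] ang 93.4
blue [399.5 216.9] 302 [ 0.7086 -0.1863  0.043 ] ang 4.9
cork [351.1 267.5] 570 [ 0.59   -0.3195  0.036 ] ang 272.8
```

View pics/s5.png

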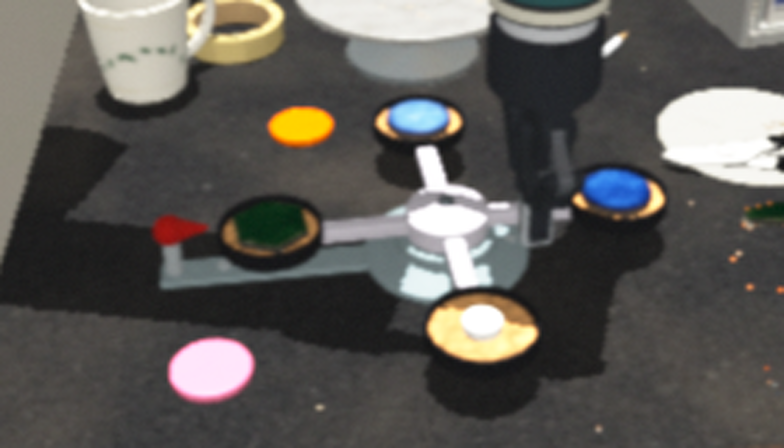

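The dish is now in line with the cone tip, and the spoke is parallel to the strip, so I back the finger off and lift.

>>> {"method": "jog_arm", "body": {
  "turn": [
    [0,0,0],
    [0,0,0],
    [0,0,0],
    [0,0,0],
    [0,0,0],
    [0,0,0],
    [0,0,0],
    [0,0,0],
    [0,0,0],
    [0,0,0],
    [0,0,0],
    [0,0,0],
    [0,0,0],
    [0,0,0],
    [0,0,0],
    [0,0,0],
    [0,0,0]
  ],
  "delta_pos": [
    [0,0.002,0],
    [0,0.003,0],
    [0,0.003,0],
    [0,0.002,0],
    [0,0,0],
    [0,0,-0.015],
    [0,0,-0.015],
    [0,0,-0.015],
    [0,0,-0.015],
    [0,0,-0.015],
    [0,0,-0.015],
    [0,0,-0.015],
    [0,0,-0.015],
    [0,0,-0.015],
    [0,0,-0.015],
    [0,0,0],
    [0,0,0]
  ],
  "gripper": [0,0,0,0,0,0,0,0,0,0,0,0,0,0,0,0,0]
}}

```text
time: 9.15
tool_pos: [0.6466, -0.2242, 0.1723]
tcp_rot: [3.137, 0.132, 0.005]
wrist_force: [-0.5, -0.4, -0.2]
width: 0.0
grip_force: 0.0
```

```bash
python3 m.py pics/s6.png
```

```text
[ 0.64657677 -0.22420456  0.17233782] [-0.47284255 -0.37831552 -0.23399708]
green [276.  229.3] 313 [ 0.459  -0.2003  0.043 ] ang 181.5
blue [328.7 190.8] 171 [ 0.5763 -0.0674  0.043 ] ang 93.4
blue [399.8 216.9] 293 [ 0.7092 -0.1864  0.043 ] ang 4.8
cork [351.2 266.7] 604 [ 0.5905 -0.3174  0.036 ] ang 273.1
```

The wheel has stayed put and the hand is clear, so I hand the job in.

```bash
python3 -c "
from workcell import ticket
print(ticket.finish_job())"
```

```text
the job is handed in; nothing more can be done
None
```

The green tile's dish is lined up with the red pointer, about 1 mm off by my side-camera measurement; the wheel did not move when the hand withdrew, and the job is handed in, though no verdict came back.

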